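# Snap the cap onto the open jumbo marker and lift it by the cap

### The job

The fat marker in the wooden block has been left open. While it stands in its hole, press its cap on until it clicks and keep pressing until the cap's rim sits fully home on the collar, then draw the marker out by the cap alone and hold it upright, well clear above the block, to show that the cap has locked. Finish while still holding it up, and leave the other things where they are.

Things in the scene. Friction and masses are not known exactly. Their poses are not given: they have to be found in the camera images.
- stand: light wooden marker block, 64 x 200 x 57 mm, screwed to the bench; origin at the centre of its underside, y along its length. Three vertical holes of 29 mm in a row along y at -60, 0 and +60 mm, 45 mm deep (hole floor 12 mm above the bench). Each holds one upright thing: the open marker, a marker of the same kind with its cap on, or a glue stick
- marker: the open fat marker, standing nib up in one of the holes with about 1 mm of play: aluminium barrel of 28 mm diameter, black collar, then a grey neck with a snap ridge and a dark felt nib; origin at the centre of its foot, z along the barrel to the nib; about 45 g. 134 mm long without its cap, 142 mm with it
- marker_foot (a point): centre of the open marker's foot
- marker_shoulder (a point): centre of the flat top of the open marker's collar, 92 mm above its foot, where the cap's rim comes to rest; z along the marker to the nib. Above it the neck and nib stand 42 mm high: a neck of 16 to 18 mm, the snap ridge (21 mm diameter) 15 mm above the collar, then a nib holder and nib at most 15 mm wide
- cap_center (a point): centre of the loose black cap of the fat marker, standing mouth down on the bench: 50 mm long, 29.5 mm outside diameter, closed flat top, bore 23 mm wide and 45 mm deep, about 30 g; this point is on its axis, 25 mm above the rim, z towards its closed top
- cap_mouth (a point): centre of the cap's rim (open end). Springy bumps 6 mm inside the rim meet the neck's ridge with the rim about 14 mm above the collar; the push rises to 7 to 16 N, then drops with a click with the rim 9 to 10 mm above it. Friction leaves the cap 4 to 6 mm short unless it is pushed on (2 to 4 N) to the hard stop. Home, it stands about 4 N of pull; past the ridge, over 8 N
- cap: the same cap; origin at the centre of its rim
- spare_marker_mid (a point): bystander: middle of the fat marker of the same kind that already wears its cap (142 mm long, point 71 mm above its foot), in another hole
- glue_stick_mid (a point): bystander: middle of a white and grey glue stick, 28 mm diameter, 105 mm long, in another hole
- slim_cap_mid (a point): bystander: middle of the small cap of a slim pen, 16 mm diameter, 41 mm tall, standing on the bench; it does not fit the fat marker
- tape_roll_mid (a point): bystander: middle of a roll of brown packing tape lying flat, 110 mm diameter, 48 mm high
Not all that is in view belongs to the job. What is shaped like the cap but yellow is not meant. There is more than one size of the stand; the job needs the larger.

How it is judged:
By the outcome, as a careful person would: the job done as asked, in the order asked, and still so for the second after the job is handed in, while the arm keeps its last pose, push and grip.
It also fails if it takes over 45 s, if anything falls off the work surface, if the arm or the gripper's body presses on something with over 40 N, if the wrist force passes 120 N, or if a joint passes its speed limit or range.

### The arm

A 6-joint arm with a two-finger parallel gripper is mounted at the origin on the work surface. World frame = base frame: x ahead of the robot, y to its left, z up, the work surface at z = 0. Lengths are in m, angles in rad, forces in N, time in s.
With the tool pointing down it reaches from about 0.3 to 0.775 m from the base axis. Payload 14.6 kg.
Tool frame: the origin (TCP) lies at the very end of the fingers, on their centre line; the grasp point (between the pads) lies 19 mm behind it; z points along the fingers, y is the direction in which the jaws open and shut (so a half turn about z gives the same grasp; the last joint's range is limited). The gripper opens to 85 mm and grips with 20 to 120 N. Pads are 22 mm wide; open, the fingers measure 114 mm over their backs; the gripper's body (76 mm by 85 mm) begins 54 mm behind the grasp point. The pads swing forward as they close: fully open they stand 13 mm farther back than shut.
Start: joints at [-1.2, 0.3, 1.521, -0, 1.321, -0.067], TCP at [0.233, -0.498, 0.231] pointing down, gripper open.
Joint ranges: [-3.03, 3.03], [-0.79, 2.21], [0.23, 2.52], [-1.04, 4.18], [0, 3.07], [-2.55, 2.55]. Speed limits (rad/s): [2.22, 2.22, 2.57, 3.14, 3.14, 3.14].

### API

Orientations are given as [roll, pitch, yaw] about the fixed x, y, z axes, in that order (R = Rz(yaw) Ry(pitch) Rx(roll)).
In Python, from workcell import manip gives the robot as it stands. The module is installed in compiled form; this text tells all that it offers.
- The arm moves only by the shell command python3 -m pendant 'ROWS' [FORCE]. ROWS is JSON, a list of rows, each an object of numbers: "fingers": the finger opening in mm, from 0 to 85.4; "tx", "ty", "tz": the shift along the tool's x, y, z in mm; "rx", "ry", "rz": the turn, a rotation vector about the tool's x, y, z in degrees. A call has 1 to 8 rows; each row shifts and turns the pose as measured when the row begins, along the tool's axes as they then stand; what a row does not reach is not made up. A row lasts 1/10 s, in which the tool goes at most 50 mm and 8.59 degrees, less where a joint would pass 70% of its speed; a pose out of reach is approached as far as the arm can. A call is refused whole if a number of a shift passes 50 or a number of a turn 8.59, either way. A call with a gripper value outside its range is refused whole. The fingers move at their own pace and stop on an object; FORCE is the grip in N (left out, the last holds). Time passes only in rows, so rows that do not move let the fingers close. It gives the time, the measured TCP pose, the force and the opening at its end, in the units of the state.
- manip.get_state(): the state, without advancing time (a new reading comes with each control period).
- manip.camera(name): name is "side" or "top"; returns a dict with "pixels" (384x512x3 uint8, red, green, blue), "fx", "fy", "cx", "cy" (pixels), "R" (3x3) and "t" (3): a world point X has camera coordinates R X + t. Camera axes: x right, y down, z forward; pixel columns grow to the right and rows downward; lengths in m; the calibration is good to about 2 mm. A picture is of the moment at which its call begins. There is no depth.
- manip.hand_in(): hands the job in, once; it reports no verdict.
Trained networks look in the newest picture that a camera, given by its name, has taken for a name from the list of things; names that differ only in an ending like _2 or _b are one class to them, and where a whole thing is asked for, a point or a joint stands for the part that bears it (a point fixed in the world has none). Each returns a list of dicts, best first, with "confidence" (0 to 1); they miss things now and then, are a little off and sometimes report something else, mostly with a low value. They report only what shows in the picture. A call takes as long as a camera call. They do not tell look-alikes from the thing itself.
- manip.find_in(camera, target): "at" ([column, row] in pixels, amid what is visible of it).
- manip.outline_of(camera, target): "pixels" (384x512 bool, what is visible of it) and "at" ([column, row] in pixels, amid what is visible of it).
- manip.landmark_of(camera, target): "at" ([column, row] in pixels: a listed point, or the origin of a listed thing).
The state is a dict: "t": time; "qpos": joint angles; "dq": joint speeds; "tau": joint torques, N m; "position": TCP position; "tool_rot": TCP orientation; "contact_force": force on the tool from outside, world axes, zero at the start; "ft_torque": the same for the moment, N m; "gripper_width": opening from 0.0 (shut) to 1.0 (fully open).
Only numpy, scipy, OpenCV 4.12 (cv2) and the standard library are available. Lean on these libraries where they do the work, as an engineer would, in place of code of your own. Each camera call takes 0.05 s, during which the arm holds its last target. There are 200 camera calls.

## Working session

There is one attempt and no reset: what is moved stays moved. The work goes in short steps, Python scripts to look and compute and a shell command to move; the robot and the scene stay as the last step left them, time stands still between calls to the robot, and variables do not carry over. Pictures are saved under pics/ and viewed, about 8 in all and at most 12, crops included, and the job is handed in when it is done.

```bash
mkdir -p pics; cat > h.py <<'E'
import numpy as np, cv2
from workcell import manip
from scipy.optimize import least_squares
def cam(n):
    return manip.camera(n)
def proj(c,X):
    p=np.asarray(c["R"])@np.asarray(X)+np.asarray(c["t"]); return np.array([c["fx"]*p[0]/p[2]+c["cx"],c["fy"]*p[1]/p[2]+c["cy"]])
def ray(c,uv):
    R=np.asarray(c["R"]); d=R.T@np.array([(uv[0]-c["cx"])/c["fx"],(uv[1]-c["cy"])/c["fy"],1]); return -R.T@np.asarray(c["t"]),d
def atz(c,uv,z):
    o,d=ray(c,uv); return o+d*(z-o[2])/d[2]
def tri(c1,a,c2,b):
    o1,d1=ray(c1,a);o2,d2=ray(c2,b)
    s=np.linalg.lstsq(np.c_[d1,-d2],o2-o1,rcond=None)[0]
    p,q=o1+d1*s[0],o2+d2*s[1]; return (p+q)/2,np.linalg.norm(p-q)
E
python3 - <<'E'
from h import *
C={n:cam(n) for n in("side","top")}
for n,c in C.items():
    cv2.imwrite(f"pics/{n}0.png",c["pixels"][:,:,::-1])
    print(n,(-np.array(c["R"]).T@c["t"]).round(3),c["fx"])
    for k in ["stand","marker_foot","marker_shoulder","cap_center","cap_mouth","spare_marker_mid","glue_stick_mid","slim_cap_mid","tape_roll_mid"]:
        print(k,[(np.round(d["at"],1).tolist(),round(d["confidence"],2)) for d in manip.landmark_of(n,k)][:4])
print(manip.get_state())
E
```

```text
side [ 0.419 -0.655  0.478] 368.335501121139
stand [([157.9, 195.2], 0.98), ([217.7, 180.4], 0.96), ([219.8, 186.9], 0.18)]
marker_foot [([221.0, 185.5], 0.62)]
marker_shoulder [([225.1, 155.1], 0.81), ([237.2, 270.7], 0.54)]
cap_center [([231.6, 314.7], 0.95), ([257.6, 351.6], 0.87)]
cap_mouth [([257.5, 366.0], 0.89), ([235.2, 329.2], 0.75)]
spare_marker_mid [([213.8, 140.6], 0.81)]
glue_stick_mid [([216.8, 156.0], 0.56)]
slim_cap_mid [([233.4, 270.8], 0.78), ([222.7, 186.7], 0.61)]
tape_roll_mid [([376.3, 291.6], 0.9)]
top [ 0.499 -0.057  0.931] 375.6999642647488
stand [([161.1, 213.1], 0.68), ([180.4, 277.2], 0.66)]
marker_foot []
marker_shoulder [([178.9, 204.6], 0.74)]
cap_center [([384.1, 220.5], 0.77), ([359.3, 232.1], 0.45)]
cap_mouth [([349.7, 231.7], 0.59), ([383.1, 223.0], 0.56)]
spare_marker_mid [([128.5, 210.7], 0.93)]
glue_stick_mid [([155.3, 208.5], 0.53)]
slim_cap_mid [([317.7, 223.5], 0.5), ([352.4, 134.2], 0.32)]
tape_roll_mid [([179.4, 203.9], 0.69), ([354.6, 134.7], 0.65)]
{'t': 1.0, 'qpos': array([-1.19962501e+00,  2.99893302e-01,  1.52099239e+00, -1.65691293e-05,
        1.32072186e+00, -6.66065046e-02]), 'dq': array([ 3.81248790e-04, -9.73549158e-04, -1.75993924e-03, -1.26600663e-03,
       -2.01413676e-03,  4.02255149e-05]), 'tau': array([ 1.80939587e-04, -5.43351388e+01, -3.61980629e+01, -4.95735549e-05,
        6.77263015e-04, -1.12825525e-06]), 'position': array([ 0.23314642, -0.49812574,  0.23128748]), 'tool_rot': array([-3.14157671e+00,  1.50261428e-05,  4.37781918e-01]), 'contact_force': array([ 1.00377227,  0.49574666, -0.43226598]), 'ft_torque': array([0.02082578, 0.01021513, 0.02458637]), 'gripper_width': 1.0032799232212382}
```

View pics/side0.png

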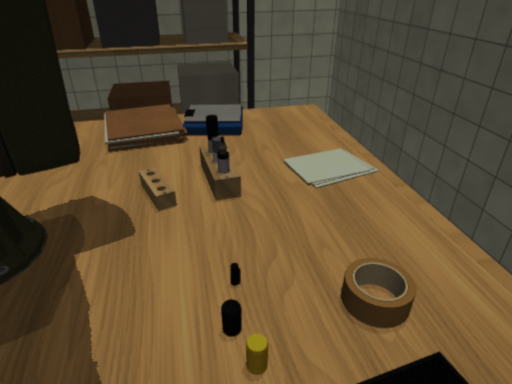

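View pics/top0.png

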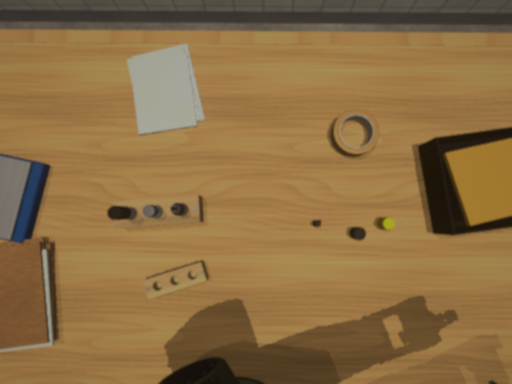

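```bash
python3 - <<'E'
from h import *
s=cv2.imread("pics/side0.png");t=cv2.imread("pics/top0.png")
a=cv2.resize(s[105:200,170:265],(400,400),interpolation=cv2.INTER_CUBIC)
b=cv2.resize(t[170:240,100:210],(400,255),interpolation=cv2.INTER_CUBIC)
d=cv2.resize(s[255:375,200:290],(300,400),interpolation=cv2.INTER_CUBIC)
o=np.zeros((600,800,3),np.uint8);o[:400,:400]=a;o[:400,400:700]=d;o[400:,:400]=b[:200]
e=cv2.resize(t[195:255,300:410],(366,200),interpolation=cv2.INTER_CUBIC);o[400:,420:786]=e
cv2.imwrite("pics/crop1.png",np.clip(o*1.6,0,255).astype(np.uint8))
C={n:cam(n) for n in("side","top")}
def T(n,a,b):
    p,e=tri(C["side"],a,C["top"],b);print(n,p.round(4),round(e,4))
T("cap c",[231.6,314.7],[359.3,232.1])
T("slim",[233.4,270.8],[317.7,223.5])
T("spare",[213.8,140.6],[128.5,210.7])
for n in C:
  for k in ["stand","cap","marker","spare_marker_mid","glue_stick_mid"]:
    for d in manip.outline_of(n,k)[:3]:
        ys,xs=np.nonzero(d["pixels"]);print(n,k,np.round(d["at"],1),round(d["confidence"],2),xs.min(),xs.max(),ys.min(),ys.max(), xs.mean().round(1),ys.mean().round(1))
E
```

```text
cap c [ 0.4708 -0.2783  0.0331] 0.0037
slim [ 0.4899 -0.1806  0.028 ] 0.0035
spare [0.5129 0.2522 0.089 ] 0.0048
side stand [218.6 180.5] 0.82 200 240 147 200 220.3 177.4
side stand [159.1 187.8] 0.78 139 176 168 210 157.7 188.6
side cap [229.  320.3] 0.59 221 241 300 336 231.4 317.7
side marker [221.9 158.1] 0.63 217 229 139 173 223.0 158.6
side spare_marker_mid [210.7 126.9] 0.82 206 217 114 150 211.5 128.2
side glue_stick_mid [212.9 149.1] 0.46 212 220 137 162 215.5 147.9
top stand [160.9 211. ] 0.82 114 203 195 228 162.3 211.5
top stand [176. 279.] 0.74 144 208 261 297 175.8 279.4
top cap [386.8 224.7] 0.66 377 393 218 229 384.8 223.5
top cap [357.8 232.5] 0.58 349 365 226 239 357.0 232.9
top cap [178.8 210.8] 0.26 171 187 203 215 179.1 209.1
top marker [177.7 212.8] 0.52 171 187 203 215 178.4 209.3
top spare_marker_mid [123.4 209.8] 0.79 107 136 206 219 120.9 212.8
top glue_stick_mid [150.1 208.7] 0.51 143 161 206 217 151.7 211.4
```

View pics/crop1.png

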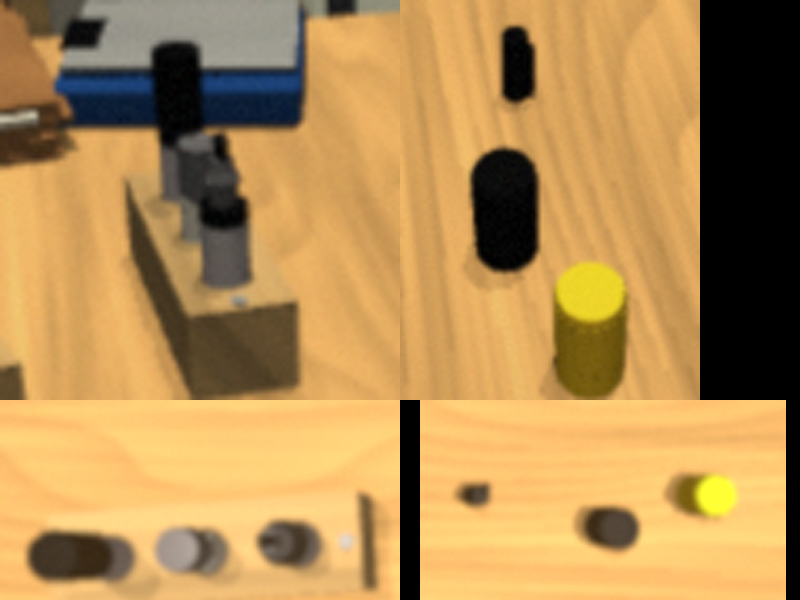

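Candidates for the cap: black at side (231,317) / top (357,233), yellow at side (257,352) / top (388,224), and the slim cap at side (235,272) / top (317,223). The fat black one fits. In the crop the open marker (black collar, grey neck, dark nib) is in the nearest hole, side (223,158) / top (179,205). The capped spare is in the far hole and the glue stick in the middle one. The filled block is the larger of the two stands.

```bash
cat >> h.py <<'E'
def cyl(c,x,y,parts):
    a=np.linspace(0,2*np.pi,60)
    P=np.array([proj(c,[x+r*np.cos(t),y+r*np.sin(t),z]) for r,z0,z1 in parts for z in(z0,z1) for t in a])
    return np.r_[P.min(0),P.max(0)]
def mask_bb(m,lv=None):
    ys,xs=np.nonzero(m);return np.r_[xs.min()-.5,ys.min()-.5,xs.max()+.5,ys.max()+.5]
def fit(C,obs,parts,x0):
    f=lambda v:np.concatenate([(cyl(C[n],v[0],v[1],parts)-o)[w] for n,o,w in obs])
    r=least_squares(f,x0);return r.x,r.fun.round(1)
E
python3 - <<'E'
from h import *
C={n:cam(n) for n in("side","top")}
def big(n,k,near):
    L=[d for d in manip.outline_of(n,k) if np.hypot(*(np.array(d["at"])-near))<12]
    return mask_bb(L[0]["pixels"]) if L else None
cs=big("side","cap",[231,317]);ct=big("top","cap",[357,233])
print(cs,ct)
print("cap",fit(C,[("side",cs,[0,1,2,3]),("top",ct,[0,1,2,3])],[(.01475,0,.05)],[.47,-.28]))
ms=big("side","marker",[223,158]);mt=big("top","marker",[179,209])
print(ms,mt)
mp=[(.014,.057,.104),(.0085,.104,.12),(.005,.12,.146)]
print("marker",fit(C,[("side",ms,[0,1,2]),("top",mt,[1,2,3])],mp,[.5,.12]))
ss=big("side","spare_marker_mid",[211,127]);st=big("top","spare_marker_mid",[123,210])
print("spare",fit(C,[("side",ss,[0,1,2]),("top",st,[0,1,3])],[(.01475,.104,.154)],[.51,.25]))
print(atz(C["top"],[388,224],.05), atz(C["top"],[354,134],.048))
print(tri(C["side"],[225.1,155.1],C["top"],[178.9,204.6]))
# stand top corners projected for a check
E
```

```text
[221.5 299.5 241.5 335.5] [349.5 227.5 365.5 238.5]
cap (array([ 0.4696293 , -0.27601449]), array([ 0.1, -1.3,  0.4,  0.8, -0.6, -0.7,  0.9,  1.5]))
[215.5 136.5 230.5 174.5] [169.5 202.5 187.5 215.5]
marker (array([0.51945461, 0.1392805 ]), array([ 1.7, -0.8, -1. ,  0.4,  0.2,  0.4]))
spare (array([0.50835634, 0.25900688]), array([ 1.1, -0.1, -0.5, -0. ,  0.6, -0.1]))
[ 0.49269415 -0.34107176  0.05      ] [ 0.70514239 -0.26448732  0.048     ]
(array([0.5269389 , 0.13696197, 0.09883804]), np.float64(0.006144492386190808))
```

```bash
python3 -m pendant '[{"rz":-8.2},{"rz":-8.2},{"rz":-8.2},{"rz":-8.2},{"rz":-8.2},{"rz":-8.2},{"rz":-8.2},{"rz":-8.2}]' 60
cat > go.py <<'E'
import sys
from h import *
from scipy.spatial.transform import Rotation as Ro
s=manip.get_state();R=Ro.from_euler("xyz",s["tool_rot"]).as_matrix()
g=np.array([float(v) for v in sys.argv[1:4]])
print("t",round(s["t"],2),"pos",s["position"].round(4),"rot deg",np.degrees(s["tool_rot"]).round(2),"F",s["contact_force"].round(1),"w",round(s["gripper_width"]*85.4,1))
print("shift mm",((R.T@(g-s["position"]))*1000).round(1))
E
python3 go.py 0.4696 -0.276 0.12
```

```text
t 2.0 pos [ 0.2332 -0.4981  0.2313] rot deg [-180.     -0.     25.08] F [ 0.4 -0.2 -0.5] w 85.1
shift mm [ 308.3 -100.9  111.3]$[0]: bad value
```

```bash
python3 -m pendant '[{"fingers":85,"tx":0,"ty":0,"tz":0,"rx":0,"ry":0,"rz":-8.2},{"fingers":85,"tx":0,"ty":0,"tz":0,"rx":0,"ry":0,"rz":-8.2},{"fingers":85,"tx":0,"ty":0,"tz":0,"rx":0,"ry":0,"rz":-8.2},{"fingers":85,"tx":0,"ty":0,"tz":0,"rx":0,"ry":0,"rz":-8.2},{"fingers":85,"tx":0,"ty":0,"tz":0,"rx":0,"ry":0,"rz":-8.2},{"fingers":85,"tx":0,"ty":0,"tz":0,"rx":0,"ry":0,"rz":-8.2},{"fingers":85,"tx":0,"ty":0,"tz":0,"rx":0,"ry":0,"rz":-8.2},{"fingers":85,"tx":0,"ty":0,"tz":0,"rx":0,"ry":0,"rz":-8.2}]' 60
python3 go.py 0.4696 -0.276 0.12
```

```text
t: 2.8
position: [0.2332, -0.4981, 0.2313]
tool_rot: [3.142, -0.0, 1.625]
contact_force: [-0.1, 1.0, -0.8]
gripper_width: 0.998
t 2.8 pos [ 0.2332 -0.4981  0.2313] rot deg [180.    -0.    93.13] F [-0.1  1.  -0.8] w 85.2
shift mm [208.9 248.2 111.3]
```

```bash
python3 -m pendant '[{"fingers":85,"tx":26,"ty":31,"tz":0,"rx":0,"ry":0,"rz":0},{"fingers":85,"tx":26,"ty":31,"tz":0,"rx":0,"ry":0,"rz":0},{"fingers":85,"tx":26,"ty":31,"tz":0,"rx":0,"ry":0,"rz":0},{"fingers":85,"tx":26,"ty":31,"tz":15,"rx":0,"ry":0,"rz":0},{"fingers":85,"tx":26,"ty":31,"tz":24,"rx":0,"ry":0,"rz":0},{"fingers":85,"tx":26,"ty":31,"tz":24,"rx":0,"ry":0,"rz":0},{"fingers":85,"tx":26,"ty":31,"tz":24,"rx":0,"ry":0,"rz":0},{"fingers":85,"tx":26,"ty":31,"tz":24,"rx":0,"ry":0,"rz":0}]' 60
python3 go.py 0.4696 -0.276 0.017
python3 - <<'E'
from h import *
for n in("side","top"):
    c=cam(n);cv2.imwrite(f"pics/{n}1.png",c["pixels"][:,:,::-1])
    p=manip.get_state()["position"]; print(n,proj(c,p),proj(c,[.4696,-.276,.05]))
a=cv2.imread("pics/side1.png")[170:384,130:350];b=cv2.imread("pics/top1.png")[150:300,290:430]
o=np.zeros((420,800,3),np.uint8);o[:,:410]=cv2.resize(a,(410,420));o[:,410:]=cv2.resize(b,(390,420));cv2.imwrite("pics/c2.png",np.clip(o*1.7,0,255).astype(np.uint8))
E
```

```text
t: 3.6
position: [0.4748, -0.2718, 0.1204]
tool_rot: [3.136, 0.007, 1.626]
contact_force: [0.5, -1.3, 0.5]
gripper_width: 0.994
t 3.6 pos [ 0.4748 -0.2718  0.1204] rot deg [179.67   0.42  93.19] F [ 0.5 -1.3  0.5] w 84.9
shift mm [ -3.2  -6.  103.4]
side [234.09085152 267.60162097] [231.51307738 305.76643514]
top [364.76586087 232.21295897] [360.03745466 233.62754333]
```

View pics/c2.png

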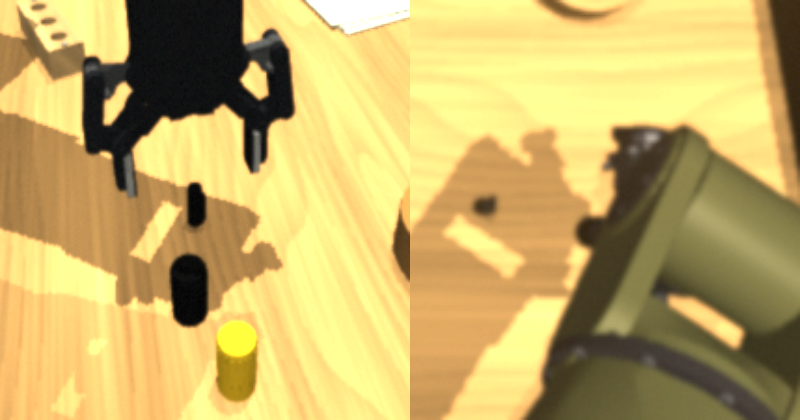

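```bash
python3 -m pendant '[{"fingers":85,"tx":-3,"ty":-6,"tz":20,"rx":0,"ry":0,"rz":0},{"fingers":85,"tx":0,"ty":0,"tz":25,"rx":0,"ry":0,"rz":0},{"fingers":85,"tx":0,"ty":0,"tz":20,"rx":0,"ry":0,"rz":0},{"fingers":85,"tx":0,"ty":0,"tz":0,"rx":0,"ry":0,"rz":0}]' 60
python3 go.py 0.4696 -0.276 0.017
python3 - <<'E'
from h import *
from scipy.spatial.transform import Rotation as Ro
s=manip.get_state();R=Ro.from_euler("xyz",s["tool_rot"]);G=Ro.from_euler("xyz",[np.pi,0,np.radians(93.5)])
print(np.degrees((R.inv()*G).as_rotvec()).round(2))
E
```

```text
t: 4.1
position: [0.4699, -0.2731, 0.0519]
tool_rot: [3.139, 0.005, 1.633]
contact_force: [0.1, -0.3, 0.4]
gripper_width: 1.0
t 4.1 pos [ 0.4699 -0.2731  0.0519] rot deg [179.84   0.28  93.58] F [ 0.1 -0.3  0.4] w 85.4
shift mm [-2.7 -0.6 34.9]
[0.16 0.28 0.08]
```

```bash
python3 -m pendant '[{"fingers":85,"tx":-2.5,"ty":-0.5,"tz":18,"rx":0.16,"ry":0.28,"rz":0},{"fingers":85,"tx":0,"ty":0,"tz":16,"rx":0,"ry":0,"rz":0},{"fingers":50,"tx":0,"ty":0,"tz":0,"rx":0,"ry":0,"rz":0},{"fingers":10,"tx":0,"ty":0,"tz":0,"rx":0,"ry":0,"rz":0},{"fingers":10,"tx":0,"ty":0,"tz":0,"rx":0,"ry":0,"rz":0},{"fingers":10,"tx":0,"ty":0,"tz":0,"rx":0,"ry":0,"rz":0},{"fingers":10,"tx":0,"ty":0,"tz":0,"rx":0,"ry":0,"rz":0},{"fingers":10,"tx":0,"ty":0,"tz":0,"rx":0,"ry":0,"rz":0}]' 60
python3 go.py 0.4696 -0.276 0.017
```

```text
t: 4.9
position: [0.4716, -0.2784, 0.0232]
tool_rot: [3.135, 0.005, 1.632]
contact_force: [-0.3, -0.1, -0.2]
gripper_width: 0.33
t 4.9 pos [ 0.4716 -0.2784  0.0232] rot deg [179.64   0.3   93.53] F [-0.3 -0.1 -0.2] w 28.2
shift mm [ 2.5 -1.9  6.2]
```

```bash
python3 -m pendant '[{"fingers":10,"tx":0,"ty":0,"tz":0,"rx":0,"ry":0,"rz":0},{"fingers":10,"tx":0,"ty":0,"tz":-20,"rx":0,"ry":0,"rz":0},{"fingers":10,"tx":0,"ty":0,"tz":-40,"rx":0,"ry":0,"rz":0},{"fingers":10,"tx":0,"ty":0,"tz":-40,"rx":0,"ry":0,"rz":0},{"fingers":10,"tx":0,"ty":0,"tz":-40,"rx":0,"ry":0,"rz":0},{"fingers":10,"tx":0,"ty":0,"tz":-40,"rx":0,"ry":0,"rz":0},{"fingers":10,"tx":0,"ty":0,"tz":0,"rx":0,"ry":0,"rz":0}]' 80
python3 go.py 0.5195 0.1393 0.2
```

```text
t: 5.6
position: [0.4696, -0.2768, 0.2092]
tool_rot: [3.138, 0.003, 1.633]
contact_force: [-0.3, -0.1, -0.2]
gripper_width: 0.327
t 5.6 pos [ 0.4696 -0.2768  0.2092] rot deg [1.798e+02 1.700e-01 9.354e+01] F [-0.3 -0.1 -0.2] w 27.9
shift mm [412.3  75.4   8.3]
```

```bash
python3 -m pendant '[{"fingers":10,"tx":30,"ty":6,"tz":0,"rx":0,"ry":0,"rz":0},{"fingers":10,"tx":46,"ty":8,"tz":0,"rx":0,"ry":0,"rz":0},{"fingers":10,"tx":46,"ty":8,"tz":0,"rx":0,"ry":0,"rz":0},{"fingers":10,"tx":46,"ty":8,"tz":0,"rx":0,"ry":0,"rz":0},{"fingers":10,"tx":46,"ty":8,"tz":0,"rx":0,"ry":0,"rz":0},{"fingers":10,"tx":46,"ty":8,"tz":0,"rx":0,"ry":0,"rz":0},{"fingers":10,"tx":46,"ty":8,"tz":0,"rx":0,"ry":0,"rz":0},{"fingers":10,"tx":30,"ty":6,"tz":0,"rx":0,"ry":0,"rz":0}]' 80
python3 go.py 0.5195 0.1393 0.2
```

```text
t: 6.4
position: [0.5085, 0.0713, 0.2055]
tool_rot: [3.139, 0.004, 1.625]
contact_force: [0.2, 0.5, -0.5]
gripper_width: 0.327
t 6.4 pos [0.5085 0.0713 0.2055] rot deg [179.85   0.22  93.13] F [ 0.2  0.5 -0.5] w 27.9
shift mm [67.3 14.7  5.3]
```

```bash
python3 -m pendant '[{"fingers":10,"tx":34,"ty":7,"tz":0,"rx":0,"ry":0,"rz":0},{"fingers":10,"tx":25,"ty":5,"tz":0,"rx":0.1,"ry":0.2,"rz":0},{"fingers":10,"tx":5,"ty":1,"tz":0,"rx":0,"ry":0,"rz":0},{"fingers":10,"tx":0,"ty":0,"tz":0,"rx":0,"ry":0,"rz":0},{"fingers":10,"tx":0,"ty":0,"tz":0,"rx":0,"ry":0,"rz":0}]' 80
python3 go.py 0.5195 0.1393 0.2
cat > look.py <<'E'
import sys
from h import *
k=sys.argv[1];C={n:cam(n) for n in("side","top")}
p=manip.get_state()["position"];rim=p-[0,0,.0232]
for n,c in C.items():
    print(n,"tcp",proj(c,p).round(1),"rim",proj(c,rim).round(1),"sh",proj(c,[.5195,.1393,.104]).round(1),"nib",proj(c,[.5195,.1393,.146]).round(1))
    for t in["marker_shoulder","cap_mouth","cap_center","spare_marker_mid"]:
        print(t,[(np.round(d["at"],1).tolist(),round(d["confidence"],2)) for d in manip.landmark_of(n,t)][:3])
a=C["side"]["pixels"][60:210,160:290,::-1];b=C["top"]["pixels"][150:270,90:230,::-1]
o=np.zeros((450,790,3),np.uint8);o[:,:390]=cv2.resize(a,(390,450),interpolation=cv2.INTER_CUBIC);o[:343,390:]=cv2.resize(b,(400,343));cv2.imwrite(f"pics/{k}.png",np.clip(o*1.8,0,255).astype(np.uint8))
E
python3 look.py L1
```

```text
t: 6.9
position: [0.5167, 0.1416, 0.2024]
tool_rot: [-3.139, 0.001, 1.631]
contact_force: [0.3, -0.6, -0.1]
gripper_width: 0.323
t 6.9 pos [0.5167 0.1416 0.2024] rot deg [-1.7984e+02  5.0000e-02  9.3430e+01] F [ 0.3 -0.6 -0.1] w 27.6
shift mm [-2.5  2.6  2.4]
side tcp [220.  112.8] rim [220.5 122.6] sh [223.1 153. ] nib [222.3 136.5]
marker_shoulder [([226.8, 153.6], 0.71), ([234.3, 269.6], 0.2)]
cap_mouth [([257.4, 365.7], 0.72), ([376.7, 290.4], 0.68), ([218.2, 122.8], 0.67)]
cap_center [([258.0, 350.8], 0.83), ([221.1, 109.0], 0.56)]
spare_marker_mid [([211.4, 144.4], 0.58)]
top tcp [164.  209.2] rim [167.1 209.5] sh [177.  209.2] nib [172.2 208.7]
marker_shoulder [([179.9, 204.8], 0.5)]
cap_mouth [([186.6, 210.0], 0.59), ([164.5, 210.5], 0.45), ([384.0, 227.9], 0.45)]
cap_center [([383.2, 220.6], 0.73), ([164.1, 208.3], 0.68), ([181.1, 207.4], 0.57)]
spare_marker_mid []
```

View pics/L1.png

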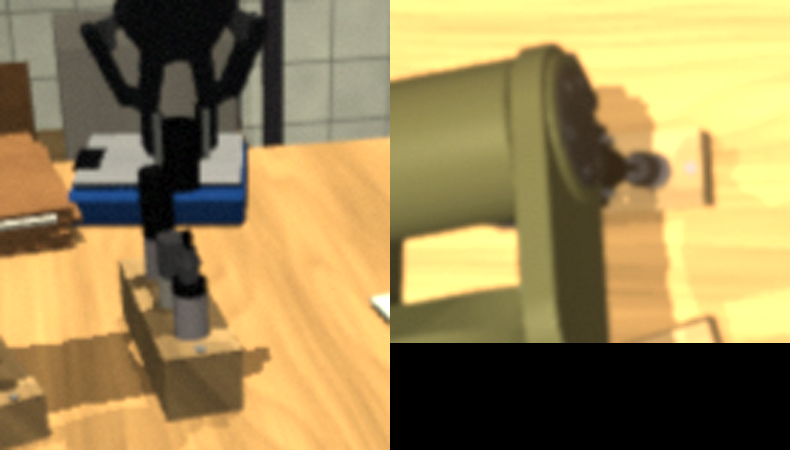

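```bash
python3 - <<'E'
from h import *
C={n:cam(n) for n in("side","top")}
o=np.zeros((480,800,3),np.uint8)
parts=[(.014,.057),(.014,.104),(.0105,.119),(.005,.146)]
for i,(n,x0,y0) in enumerate([("side",208,132),("top",160,193)]):
    im=cv2.imread(f"pics/{n}0.png")[y0:y0+48,x0:x0+40]
    im=np.clip(cv2.resize(im,None,fx=10,fy=10,interpolation=cv2.INTER_CUBIC)*2.0,0,255).astype(np.uint8)
    for r,z in parts:
        P=np.array([(proj(C[n],[.5195+r*np.cos(t),.1393+r*np.sin(t),z])-[x0,y0]+.5)*10 for t in np.linspace(0,2*np.pi,40)]).astype(np.int32)
        cv2.polylines(im,[P],True,(0,255,0),1)
    o[:,i*400:i*400+400]=im
cv2.imwrite("pics/ov.png",o)
E
```

```text
(no output)
```

View pics/ov.png

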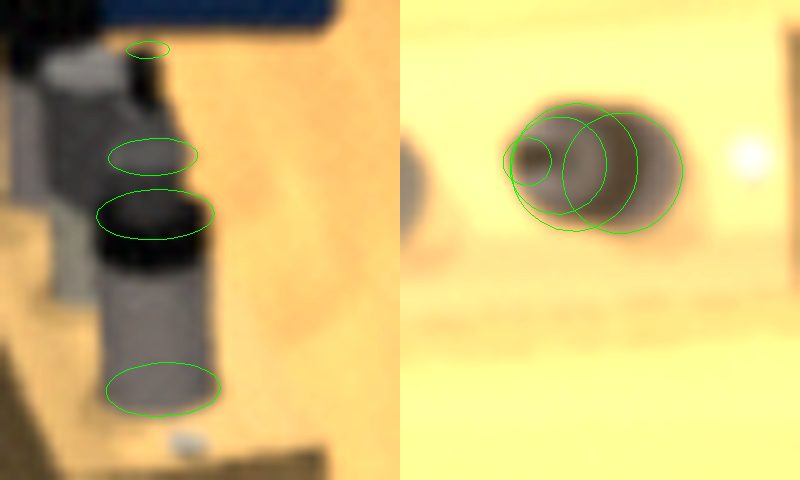

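```bash
python3 -m pendant '[{"fingers":10,"tx":-4.5,"ty":2.5,"tz":0,"rx":0,"ry":0,"rz":0},{"fingers":10,"tx":0,"ty":0,"tz":0,"rx":0,"ry":0,"rz":0}]' 80
python3 go.py 0.5195 0.137 0.16
```

```text
t: 7.7
position: [0.5199, 0.1375, 0.2028]
tool_rot: [-3.14, 0.001, 1.631]
contact_force: [-0.3, -0.9, -1.0]
gripper_width: 0.324
t 7.7 pos [0.5199 0.1375 0.2028] rot deg [-1.7989e+02  3.0000e-02  9.3450e+01] F [-0.3 -0.9 -1. ] w 27.7
shift mm [-0.5 -0.4 42.8]
```

Rim is now at z≈0.180; nib tip at 0.146. Descend to rim ≈0.137 first.

```bash
python3 -m pendant '[{"fingers":10,"tx":0,"ty":0,"tz":14,"rx":0,"ry":0,"rz":0},{"fingers":10,"tx":0,"ty":0,"tz":14,"rx":0,"ry":0,"rz":0},{"fingers":10,"tx":0,"ty":0,"tz":14,"rx":0,"ry":0,"rz":0},{"fingers":10,"tx":0,"ty":0,"tz":0,"rx":0,"ry":0,"rz":0}]' 80
python3 go.py 0.5195 0.137 0.15; python3 look.py L2 | grep -E "tcp|mouth"
```

```text
t: 8.1
position: [0.5194, 0.1372, 0.1566]
tool_rot: [-3.139, 0.001, 1.631]
contact_force: [-0.2, -0.2, -0.4]
gripper_width: 0.324
t 8.1 pos [0.5194 0.1372 0.1566] rot deg [-1.7983e+02  4.0000e-02  9.3430e+01] F [-0.2 -0.2 -0.4] w 27.7
shift mm [-0.2  0.1  6.6]
side tcp [222.6 131.6] rim [223. 141.] sh [223.1 153. ] nib [222.3 136.5]
cap_mouth [([222.2, 139.0], 0.8), ([215.0, 158.7], 0.3)]
top tcp [171.7 208.2] rim [174.4 208.5] sh [177.  209.2] nib [172.2 208.7]
cap_mouth [([382.7, 223.5], 0.63), ([172.6, 209.3], 0.55)]
```

View pics/L2.png

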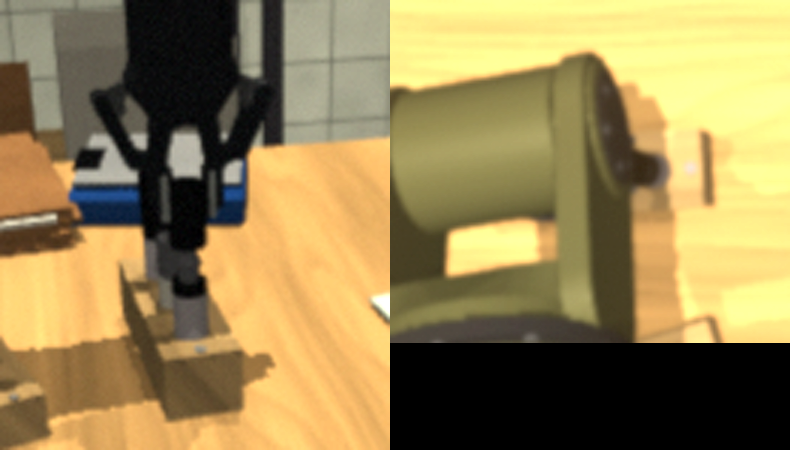

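The cap sits over the nib and lines up with the barrel (cap centre in crop x≈189, barrel x≈191, the gap being perspective lean), with no contact force. Going down.

```bash
python3 -m pendant '[{"fingers":10,"tx":0,"ty":0,"tz":6,"rx":0,"ry":0,"rz":0},{"fingers":10,"tx":0,"ty":0,"tz":5,"rx":0,"ry":0,"rz":0},{"fingers":10,"tx":0,"ty":0,"tz":4,"rx":0,"ry":0,"rz":0}]' 80
python3 go.py 0.5195 0.137 0.127
```

```text
t: 8.9
position: [0.5207, 0.1375, 0.1439]
tool_rot: [3.139, -0.0, 1.631]
contact_force: [0.9, 0.0, -0.9]
gripper_width: 0.326
t 8.9 pos [0.5207 0.1375 0.1439] rot deg [179.86  -0.    93.43] F [ 0.9  0.  -0.9] w 27.8
shift mm [-0.4 -1.3 16.9]
```

```bash
python3 -m pendant '[{"fingers":10,"tx":0,"ty":-0.6,"tz":3,"rx":0,"ry":0,"rz":0},{"fingers":10,"tx":0,"ty":0,"tz":2,"rx":0,"ry":0,"rz":0}]' 80
python3 go.py 0.5195 0.137 0.127
```

```text
t: 9.1
position: [0.5202, 0.1374, 0.1384]
tool_rot: [3.139, 0.0, 1.631]
contact_force: [-1.0, -0.6, 9.7]
gripper_width: 0.327
t 9.1 pos [0.5202 0.1374 0.1384] rot deg [179.85   0.    93.44] F [-1.  -0.6  9.7] w 27.9
shift mm [-0.4 -0.8 11.4]
```

```bash
python3 -m pendant '[{"fingers":10,"tx":0,"ty":0,"tz":2,"rx":0,"ry":0,"rz":0}]' 80; python3 -m pendant '[{"fingers":10,"tx":0,"ty":0,"tz":2,"rx":0,"ry":0,"rz":0}]';python3 -m pendant '[{"fingers":10,"tx":0,"ty":0,"tz":2,"rx":0,"ry":0,"rz":0}]'
```

```text
t: 9.2
position: [0.5207, 0.1375, 0.1371]
tool_rot: [3.137, -0.0, 1.631]
contact_force: [-1.5, 0.3, 10.7]
gripper_width: 0.319
t: 9.3
position: [0.5212, 0.1376, 0.1359]
tool_rot: [3.136, -0.0, 1.631]
contact_force: [-1.7, 0.5, 2.8]
gripper_width: 0.329
t: 9.4
position: [0.5214, 0.1377, 0.134]
tool_rot: [3.135, -0.001, 1.631]
contact_force: [-0.6, -0.9, -0.9]
gripper_width: 0.329
```

Clicked (10.7 → 2.8 → −0.9 N). Pushing on to the hard stop.

```bash
python3 -m pendant '[{"fingers":10,"tx":0,"ty":-0.8,"tz":2,"rx":0.2,"ry":0,"rz":0}]'; for i in 1 2 ; do :; done; python3 -m pendant '[{"fingers":10,"tx":0,"ty":-0.5,"tz":2,"rx":0,"ry":0,"rz":0}]';python3 -m pendant '[{"fingers":10,"tx":0,"ty":0,"tz":2,"rx":0,"ry":0,"rz":0}]';python3 -m pendant '[{"fingers":10,"tx":0,"ty":0,"tz":2,"rx":0,"ry":0,"rz":0}]'
```

```text
t: 9.5
position: [0.5205, 0.1376, 0.1318]
tool_rot: [3.139, -0.001, 1.631]
contact_force: [-0.4, -0.7, 1.7]
gripper_width: 0.324
t: 9.6
position: [0.52, 0.1376, 0.1296]
tool_rot: [3.139, -0.001, 1.631]
contact_force: [-0.4, -0.4, 1.8]
gripper_width: 0.328
t: 9.7
position: [0.52, 0.1376, 0.1274]
tool_rot: [3.139, -0.001, 1.631]
contact_force: [0.3, 0.6, -0.8]
gripper_width: 0.324
t: 9.8
position: [0.5203, 0.1376, 0.1262]
tool_rot: [3.138, -0.001, 1.631]
contact_force: [-5.0, -1.2, 28.6]
gripper_width: 0.327
```

Hard stop: 28.6 N with the rim at about 0.103, against the expected 0.104. Settle one row, then lift.

```bash
python3 -m pendant '[{"fingers":10,"tx":0,"ty":0,"tz":0.5,"rx":0,"ry":0,"rz":0},{"fingers":10,"tx":0,"ty":0,"tz":0,"rx":0,"ry":0,"rz":0}]'; python3 go.py 0.5195 0.1376 0.127; python3 look.py L3 | grep -E "tcp|mouth"
```

```text
t: 10.0
position: [0.5209, 0.1378, 0.1269]
tool_rot: [3.136, -0.001, 1.631]
contact_force: [-0.7, -0.0, -0.4]
gripper_width: 0.33
t 10.0 pos [0.5209 0.1378 0.1269] rot deg [ 1.7966e+02 -5.0000e-02  9.3440e+01] F [-0.7 -0.  -0.4] w 28.2
shift mm [-0.1 -1.4 -0.1]
side tcp [223.3 144.3] rim [223.7 153.3] sh [223.1 153. ] nib [222.3 136.5]
cap_mouth [([257.9, 365.9], 0.81), ([221.7, 151.6], 0.77), ([233.6, 270.8], 0.63)]
top tcp [175.2 208.3] rim [177.7 208.7] sh [177.  209.2] nib [172.2 208.7]
cap_mouth [([176.6, 206.0], 0.64), ([172.5, 208.2], 0.59), ([352.0, 134.5], 0.46)]
```

View pics/L3.png

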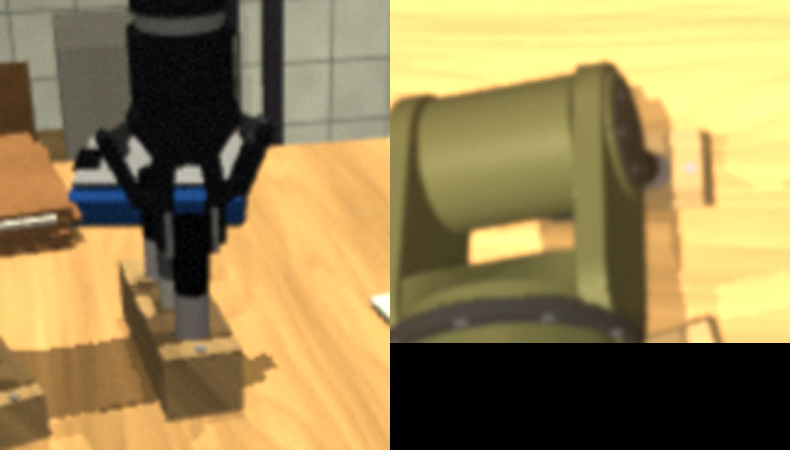

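Collar is fully covered, with black running straight to aluminium at crop (191,297). One more confirming press, then draw out slowly.

```bash
python3 -m pendant '[{"fingers":10,"tx":0,"ty":-0.8,"tz":1.5,"rx":0.2,"ry":0,"rz":0}]'; python3 -m pendant '[{"fingers":10,"tx":0,"ty":0,"tz":1,"rx":0,"ry":0,"rz":0}]'; python3 -m pendant '[{"fingers":10,"tx":0,"ty":0,"tz":-2,"rx":0,"ry":0,"rz":0},{"fingers":10,"tx":0,"ty":0,"tz":-4,"rx":0,"ry":0,"rz":0}]'
```

```text
t: 10.6
position: [0.5205, 0.1378, 0.1263]
tool_rot: [3.138, -0.001, 1.631]
contact_force: [-4.1, -1.3, 24.8]
gripper_width: 0.329
t: 10.7
position: [0.5211, 0.1379, 0.1265]
tool_rot: [3.136, -0.001, 1.631]
contact_force: [-4.9, -1.5, 16.1]
gripper_width: 0.327
t: 10.9
position: [0.5208, 0.1379, 0.1322]
tool_rot: [3.137, -0.001, 1.631]
contact_force: [0.3, 0.0, -1.4]
gripper_width: 0.324
```

```bash
python3 -m pendant '[{"fingers":10,"tx":0,"ty":0,"tz":-5,"rx":0,"ry":0,"rz":0},{"fingers":10,"tx":0,"ty":0,"tz":-6,"rx":0,"ry":0,"rz":0},{"fingers":10,"tx":0,"ty":0,"tz":-8,"rx":0,"ry":0,"rz":0},{"fingers":10,"tx":0,"ty":0,"tz":-8,"rx":0,"ry":0,"rz":0},{"fingers":10,"tx":0,"ty":0,"tz":-8,"rx":0,"ry":0,"rz":0},{"fingers":10,"tx":0,"ty":0,"tz":-8,"rx":0,"ry":0,"rz":0}]'; python3 go.py 0.5205 0.1378 0.28
```

```text
t: 11.5
position: [0.5202, 0.1377, 0.1779]
tool_rot: [3.139, -0.001, 1.631]
contact_force: [0.0, 0.2, -0.8]
gripper_width: 0.328
t 11.5 pos [0.5202 0.1377 0.1779] rot deg [ 1.7984e+02 -6.0000e-02  9.3430e+01] F [ 0.   0.2 -0.8] w 28.0
shift mm [   0.2    0.6 -102.1]
```

```bash
python3 -m pendant '[{"fingers":10,"tx":0,"ty":0,"tz":-14,"rx":0,"ry":0,"rz":0},{"fingers":10,"tx":0,"ty":0,"tz":-16,"rx":0,"ry":0,"rz":0},{"fingers":10,"tx":0,"ty":0,"tz":-18,"rx":0,"ry":0,"rz":0},{"fingers":10,"tx":0,"ty":0,"tz":-18,"rx":0,"ry":0,"rz":0},{"fingers":10,"tx":0,"ty":0,"tz":-18,"rx":0,"ry":0,"rz":0},{"fingers":10,"tx":0,"ty":0,"tz":-14,"rx":0,"ry":0,"rz":0},{"fingers":10,"tx":0,"ty":0,"tz":-6,"rx":0,"ry":0,"rz":0},{"fingers":10,"tx":0,"ty":0,"tz":0,"rx":0,"ry":0,"rz":0}]'; python3 go.py 0.5205 0.1378 0.28; python3 look.py L4 | grep -E "tcp|mouth"
```

```text
t: 12.3
position: [0.5195, 0.1375, 0.2909]
tool_rot: [3.136, -0.001, 1.631]
contact_force: [-0.4, 0.7, -0.5]
gripper_width: 0.325
t 12.3 pos [0.5195 0.1375 0.2909] rot deg [ 1.7965e+02 -8.0000e-02  9.3440e+01] F [-0.4  0.7 -0.5] w 27.7
shift mm [ 0.2  1.  10.9]
side tcp [219.5  73.6] rim [220.   84.6] sh [223.1 153. ] nib [222.3 136.5]
cap_mouth [([219.5, 85.6], 0.7), ([256.1, 366.0], 0.58)]
top tcp [152.5 206.4] rim [156.4 206.8] sh [177.  209.2] nib [172.2 208.7]
cap_mouth [([382.3, 223.0], 0.65), ([155.1, 205.6], 0.45)]
```

View pics/L4.png

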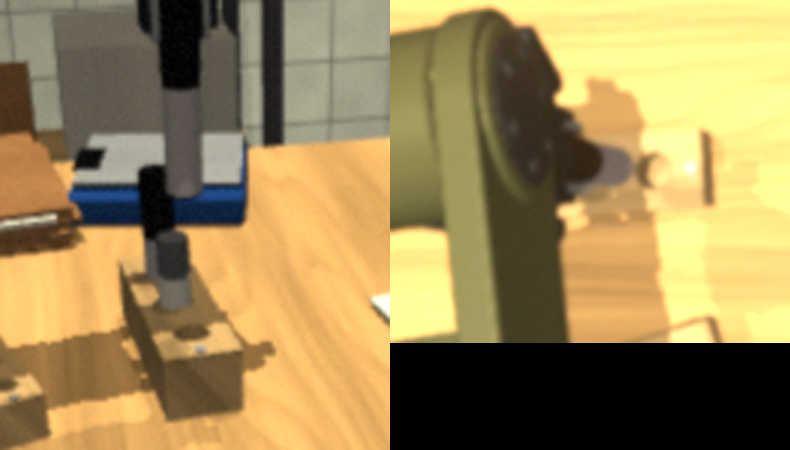

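The marker hangs from the cap, upright. Its foot is at crop (183,195), the hole is empty at (191,332), and the spare and glue stick are still in place.

```bash
python3 -m pendant '[{"fingers":10,"tx":0,"ty":0,"tz":0,"rx":0.2,"ry":0,"rz":0},{"fingers":10,"tx":0,"ty":0,"tz":0,"rx":0,"ry":0,"rz":0}]'; python3 - <<'E'
from h import *
c=cam("side");p=manip.get_state()["position"]
print("expected foot bbox if home",cyl(c,p[0],p[1],[(.014,p[2]-.1152,p[2]-.09)]).round(1))
print(cyl(c,p[0],p[1],[(.014,p[2]-.1202,p[2]-.09)]).round(1),"if 5 mm short")
col=c["pixels"][118:132,218:224].mean((1,2)).round(0);print(list(zip(range(118,132),col)))
print(manip.hand_in())
E
```

```text
t: 13.0
position: [0.5193, 0.1375, 0.2896]
tool_rot: [3.141, -0.001, 1.631]
contact_force: [-0.3, 0.8, -0.5]
gripper_width: 0.326
expected foot bbox if home [215.1 112.4 228.  127.4]
[215.1 112.4 228.1 129.5] if 5 mm short
[(118, np.float64(47.0)), (119, np.float64(49.0)), (120, np.float64(51.0)), (121, np.float64(52.0)), (122, np.float64(54.0)), (123, np.float64(54.0)), (124, np.float64(53.0)), (125, np.float64(45.0)), (126, np.float64(26.0)), (127, np.float64(21.0)), (128, np.float64(19.0)), (129, np.float64(19.0)), (130, np.float64(19.0)), (131, np.float64(19.0))]
the job is handed in; nothing more can be done
None
```

I capped the open marker, drew it out of its hole by the cap alone and held it upright. I handed in at about t = 13 s with it still gripped at 80 N.

- **Cap on:** The push rose to 10.7 N, then dropped off at the click. I pushed on to a hard stop at 28.6 N with the rim at about 0.103 m, where the collar should be at about 0.104 m. A second press stopped at the same height (24.8 N).
- **Held up:** The foot is about 0.17 m above the bench, some 0.12 m above the block's top. In the last side picture it ends at row 126. Fully home predicts about row 127, and 5 mm short would be about 129.5.
- **Other things:** The last picture shows the spare marker and glue stick in their holes and the marker's hole empty. I did not check the slim cap, yellow cap or tape roll at the end, but the arm never touched them.
- **Disagreements:** The network's marker shoulder was about 7 mm off my outline fit and its two camera rays missed by 6 mm. I used the fit, which matched the pictures to about 1 mm. No checks failed. The first move call was refused for missing fields, and nothing moved.

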